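# Sweep loose filter discs through the tray gate into the drop slot

### The job

Three loose round filter discs lie on the white deck of the drop tray. With your fingertips, slide them one after another, without picking them up, through the gap in the metal rail so that each drops into the square slot behind it. Leave the standing microscope objective, the square filter frame on the deck and the things round the tray where they are.

Things in the scene. Friction and masses are not known exactly. Their poses are not given: they have to be found in the camera images.
- tray: fixed white drop tray, flat deck 65 mm above the bench. Origin at bench level under the deck; its y axis points towards the gate. In tray mm: open deck x -140 to 140, y -175 to 50, with steel rails 14 mm high above the deck, 5 mm thick at left, right and rear; the gate rail (6 mm thick, front face y = 50) closes it except for the gate; deck goes on behind that rail beside the slot
- gate (a point): middle of the gate, at tray point (0, 50, 65) mm: the only gap in the gate rail, 46 mm wide (tray x -23 to 23), with upright posts of 10 mm diameter at its ends (centres x = +-28, y = 55). The deck ends exactly at y = 50 in the gap, so a disc drops by itself once its centre is past y = 50
- slot (a point): centre of the slot's mouth at deck height, tray point (0, 86, 65) mm: an open well x -32 to 32, y 50 to 122, floor 5 mm above the bench (60 mm deep), with 14 mm rails above the deck on its two sides and far side
- disc_a_mid (a point): centre (half-way up, 4 mm above its underside) of a loose round filter disc, black rim with a glass window, 32 mm diameter, 8 mm thick, 25 g nominal, lying flat on the tray's deck; one of three identical ones; z of this point is the disc's axis
- disc_b_mid (a point): centre (half-way up, 4 mm above its underside) of a loose round filter disc, black rim with a glass window, 32 mm diameter, 8 mm thick, 25 g nominal, lying flat on the tray's deck; one of three identical ones; z of this point is the disc's axis
- disc_c_mid (a point): centre (half-way up, 4 mm above its underside) of a loose round filter disc, black rim with a glass window, 32 mm diameter, 8 mm thick, 25 g nominal, lying flat on the tray's deck; one of three identical ones; z of this point is the disc's axis
- objective: loose microscope objective, steel, standing upright on the deck in a corner beside the gate, 28 mm diameter, 45 mm tall, 110 g; origin at the centre of its underside; leave it
- frame: loose SQUARE filter frame, black rim with glass, 32 x 32 x 8 mm, lying on the deck in the other corner beside the gate; origin at the centre of its underside; leave it
- oil: small amber oil bottle, 28 mm diameter, 60 mm tall, on the bench; origin at its underside; leave it
- slidebox: grey slide box, 85 x 30 x 40 mm, on the bench; origin at its underside; leave it
- beaker: glass beaker, 70 mm diameter, 90 mm tall, on the bench; origin at its underside; leave it
- rack: fixed blue tube rack, 100 x 190 mm, 91 mm tall with its tubes, on the bench; origin at its underside
Things that resemble listed ones, but are neither listed nor needed, are in the scene too. Leave any blue or purple look-alike of the part that bears disc_b_mid alone.

How it is judged:
By the outcome, as a careful person would: the job done as asked, in the order asked, and still so for the second after the job is handed in, with the robot touching nothing.
It also fails if it takes over 72 s, if anything falls off the work surface, if the arm or the gripper's body presses on something with over 40 N, if the wrist force passes 120 N, or if a joint passes its speed limit or range.

### The arm

A 6-joint arm with a two-finger parallel gripper is mounted at the origin on the work surface. World frame = base frame: x ahead of the robot, y to its left, z up, the work surface at z = 0. Lengths are in m, angles in rad, forces in N, time in s.
With the tool pointing down it reaches from about 0.25 to 0.725 m from the base axis. Payload 4 kg.
Tool frame: the origin (TCP) lies on the centre line of the jaws, within the pads' length; the fingertips stand 17 mm ahead of it and the grasp point (between the pads) lies 2 mm behind it; z points along the fingers, y is the line along which they close (so a half turn about z gives the same grasp; the last joint's range is limited). The gripper opens to 85 mm and grips with 20 to 120 N. Pads are 22 mm wide; open, the fingers measure 114 mm over their backs; the gripper's body (76 mm by 85 mm) begins 54 mm behind the grasp point. The pads swing forward as they close: fully open they stand 13 mm farther back than shut.
Start: joints at [-1.127, 0.241, 0.005, 1.335, 0, 1.571], TCP at [0.215, -0.452, 0.227] pointing down, gripper open.
Joint ranges: [-2.72, 2.72], [-1.05, 1.87], [-1.09, 1.28], [-1.99, 2.15], [-1.42, 1.44], [-3.14, 3.14]. Speed limits (rad/s): [2.79, 2.79, 3.14, 3.14, 3.14, 3.14].

### API

Orientations are given as a unit quaternion [x, y, z, w].
In Python, from workcell import bot, camera, get_calibration gives the robot as it stands.
- The arm moves only by the tool apply_moves, never from a script. Its argument "steps" is a list of rows, each a list of 3 entries, a list of its own where there are three numbers: the shift along the tool's x, y, z as a fraction of full scale, then the turn, a rotation vector about the tool's x, y, z as a fraction of full scale, then the opening, from 0 (shut) to 1 (fully open). A call has exactly 8 rows; each row shifts and turns the commanded pose from where the row before left it, along the tool's axes as they then stand; what a row does not reach is not made up. Full scale, the value 1, is 20 cm for a shift and pi rad for a turn. A row lasts 1/12 s, in which the tool goes at most 41.7 mm and 7.16 degrees, less where a joint would pass 70% of its speed; a pose out of reach is approached as far as the arm can. A call with a number of a shift or a turn outside -1 to 1 is refused whole. A call with a gripper value outside its range is refused whole. The fingers move at their own pace and stop on an object; the grip force is fixed at half the most. Time passes only in rows, so rows that do not move let the fingers close, or fill a call up. It gives the time, the measured TCP pose, the force, the opening and the grip force at its end, in the units of the state.
- bot.get_obs(): the state, without advancing time (a new reading comes with each control period).
- camera(name): name is "scene" or "top" or "wrist"; returns (picture, depth): 420x560x3 uint8, red, green, blue; 420x560 float32, m along the optical axis (not along the pixel's ray), 0 where there is no reading.
- get_calibration(name): a dict with "fov_y" (degrees; the focal length in pixels is half the picture's height over the tangent of half this angle, whatever the lens; pixels are square), "cx", "cy" (the principal point, pixels), "dist_coeffs" ([k1, k2, p1, p2, k3] as OpenCV has them; the pictures are not rectified), "rvec" (rotation vector, rad) and "tvec" (3), from world to camera coordinates, as OpenCV has them. Camera axes: x right, y down, z forward; pixel columns grow to the right and rows downward; lengths in m; the calibration is good to about 2 mm. A picture is of the moment at which its call begins: read the wrist's pose just before it. get_calibration takes no time and is no camera call; for the wrist camera it gives the pose at the moment of the call.
- bot.job_done(): hands the job in; it is judged then, once.
The state is a dict: "clock": time; "joint_pos": joint angles; "joint_vel": joint speeds; "tau": joint torques, N m; "eef_pos": TCP position; "tool_rot": TCP orientation; "ft_force": force on the tool from outside, world axes, zero at the start; "ft_torque": the same for the moment, N m; "grip_width": finger opening in m; "grasp_force": force on a finger pad.
Only numpy, scipy, OpenCV 4.12 (cv2) and the standard library are available. Lean on these libraries where they do the work, as an engineer would, in place of code of your own. Each camera call takes 0.05 s, during which the arm holds its last target. There are 200 camera calls.

## Working session

There is one attempt and no reset: what is moved stays moved. The work goes in short steps, Python scripts to look and compute and a tool call to move; the robot and the scene stay as the last step left them, time stands still between calls to the robot, and variables do not carry over. Pictures are saved under pics/ and viewed, at most 10 in all, crops included, and the job is handed in when it is done.

Besides the shell and the picture viewer there is one more tool, called after "Request:" as name(argument=value, ...) on one line, values as JSON. apply_moves: Moves the arm, as the interface text tells. Its arguments: {"type":"object","properties":{"steps":{"type":"array"}},"required":["steps"]}

```bash
mkdir -p pics; ls
cat > h.py <<'E'
import numpy as np,cv2
from workcell import bot,camera,get_calibration
def cal(n):
    c=get_calibration(n); f=210/np.tan(np.radians(c["fov_y"])/2)
    K=np.array([[f,0,c["cx"]],[0,f,c["cy"]],[0,0,1]]); R=cv2.Rodrigues(np.array(c["rvec"],float))[0]
    return K,np.array(c["dist_coeffs"],float),R,np.array(c["tvec"],float).ravel()
def onplane(n,px,z,C=None):
    K,d,R,t=C or cal(n)
    u=cv2.undistortPoints(np.array(px,float).reshape(-1,1,2),K,d).reshape(-1,2)
    r=np.c_[u,np.ones(len(u))]@R; o=-R.T@t
    return o+r*((z-o[2])/r[:,2])[:,None]
def proj(n,P,C=None):
    K,d,R,t=C or cal(n)
    return cv2.projectPoints(np.array(P,float).reshape(-1,1,3),cv2.Rodrigues(R)[0],t,K,d)[0].reshape(-1,2)
E
python3 - <<'E'
from h import *
for n in ("top","scene"):
    p,d=camera(n); np.save(f"pics/{n}_d.npy",d); cv2.imwrite(f"pics/{n}0.png",p[...,::-1])
o=bot.get_obs(); print(o["clock"],o["eef_pos"],o["tool_rot"],o["grip_width"])
E
```

```text
pics
0.1 [ 0.21443282 -0.45106325  0.22580586] [ 9.75487000e-01  2.20055124e-01 -1.97843769e-04 -9.03525553e-04] 0.08527402845018581
```

View pics/top0.png

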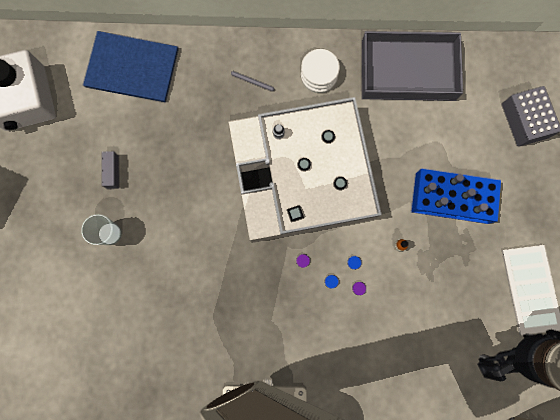

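View pics/scene0.png

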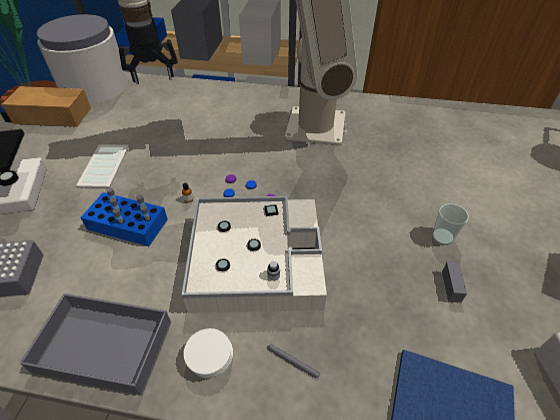

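The top view shows three round black-rimmed discs at (328,136), (304,164) and (340,183). The look-alikes are the square frame at (295,213), the objective at (279,130), and blue/purple discs on the bench at (304,260), (355,262), (332,281) and (360,288). The gate and slot are near (258,176). I take the three round discs on the deck, and will check that in a close crop.

Run:
```python
from h import *
C=cal("top")
print(onplane("top",[[328,136],[304,164],[340,183]],.073,C).round(3).tolist(), 'frame',onplane("top",[[295,213]],.073,C).round(3).tolist(),'obj',onplane("top",[[279,128]],.11,C).round(3).tolist())
print('rail corners',onplane("top",[[356,99],[382,216],[262,117],[284,232]],.079,C).round(3).tolist())
print('slot',onplane("top",[[243,166],[270,163],[246,190],[273,187]],.079,C).round(3).tolist())
print('cam',(-C[2].T@C[3]).round(3)); print('oil,rack,base',onplane("top",[[403,243],[458,195],[265,392]],0.0,C).round(3).tolist())
W=cal("wrist");print('wrist cam',(-W[2].T@W[3]).round(3),W[2][2].round(2),W[0][0,0], 'tool x', cv2.Rodrigues(W[2])[0].ravel())
p=cv2.imread("pics/top0.png")[85:255,215:400]; cv2.imwrite("pics/crop1.png",cv2.resize(p,None,fx=3.2,fy=3.2,interpolation=cv2.INTER_CUBIC))
```

```text
[[0.677, -0.139, 0.073], [0.607, -0.083, 0.073], [0.563, -0.168, 0.073]] frame [[0.49, -0.064, 0.073]] obj [[0.681, -0.023, 0.11]]
rail corners [[0.768, -0.205, 0.079], [0.486, -0.264, 0.079], [0.718, 0.018, 0.079], [0.444, -0.039, 0.079]]
slot [[0.597, 0.06, 0.079], [0.606, -0.003, 0.079], [0.54, 0.051, 0.079], [0.549, -0.012, 0.079]]
cam [ 0.314 -0.024  1.201]
oil,rack,base [[0.433, -0.331, 0.0], [0.555, -0.469, 0.0], [0.081, -0.003, 0.0]]
wrist cam [ 0.275 -0.423  0.373] [-0.25 -0.11 -0.96] 367.9833094697519 tool x [-2.45493806  1.5487248   0.21665822]
```

View pics/crop1.png

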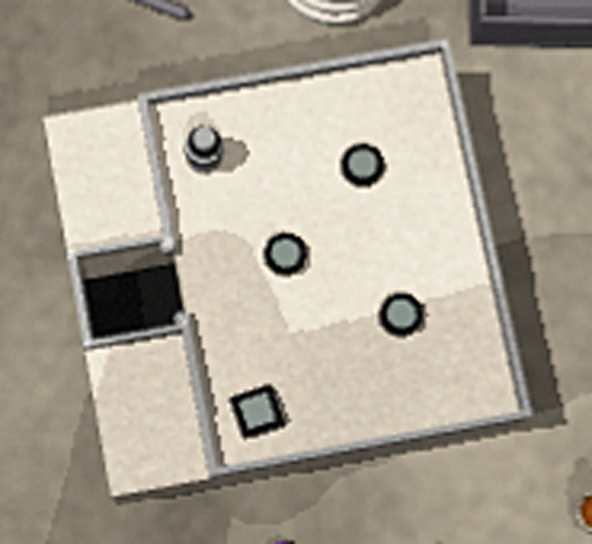

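The crop confirms it: three round glass discs, the square frame at lower left, and the objective upright at upper left. Next I fit the tray pose and express everything in tray coordinates.

```bash
cat >> h.py <<'E'
import json
def T2W(p,T):
    c,s=np.cos(T[2]),np.sin(T[2]); p=np.atleast_2d(p)/1000.
    return np.c_[T[0]+c*p[:,0]-s*p[:,1],T[1]+s*p[:,0]+c*p[:,1]]
def W2T(w,T):
    c,s=np.cos(T[2]),np.sin(T[2]); d=np.atleast_2d(w)[:,:2]-T[:2]
    return np.c_[c*d[:,0]+s*d[:,1],-s*d[:,0]+c*d[:,1]]*1000
E
python3 - <<'E'
from h import *
from scipy.optimize import least_squares
C=cal("top"); cr=lambda a:np.array(a)/3.2+[214.66,84.66]
px=cr([[446,42],[531,412],[142,97],[211,475],[168,245],[181,319]])
t=[[145,-180],[-145,-180],[145,56],[-145,56],[28,55],[-28,55]]
w=onplane("top",px,.079,C)
r=least_squares(lambda T:((T2W(t,T)-w[:,:2])*1000).ravel(),[.6,-.04,.2])
T=r.x; np.savetxt("T.txt",T); print(T,r.fun.round(1))
d=onplane("top",cr([[363,164],[286,254],[402,315],[258,411]]),.073,C); print(d.round(3).tolist(),W2T(d,T).round(0).tolist())
print('obj',W2T(onplane("top",cr([[204,138]]),.11,C),T))
g=T2W([[0,-40],[0,50]],T);print(g,T[2]+np.pi/2)
E
```

```text
[ 0.59392258 -0.05605717  0.20873291] [ 2.4 -1.5 -2.7 -1.4  1.5  3.3 -1.1  0.2 -0.2  0.1  0.2 -0.7]
[[0.677, -0.14, 0.073], [0.607, -0.083, 0.073], [0.563, -0.169, 0.073], [0.489, -0.065, 0.073]] [[64.0, -99.0], [7.0, -29.0], [-54.0, -104.0], [-104.0, 13.0]]
obj [[93.0545051  15.78963015]]
[[ 0.6022114  -0.09518894]
 [ 0.58356156 -0.00714246]] 1.7795292395380542
```

Request:
apply_moves(steps=[[[0.15, -0.04, -0.02], [0, 0, 0], 0.2], [[0.19, -0.048, -0.02], [0, 0, 0], 0.2], [[0.19, -0.048, -0.02], [0, 0, 0], 0.2], [[0.19, -0.048, -0.02], [0, 0, 0], 0.2], [[0.19, -0.048, -0.02], [0, 0, 0], 0.2], [[0.19, -0.048, 0], [0, 0, 0], 0.2], [[0.19, -0.048, 0], [0, 0, 0], 0.2], [[0.19, -0.048, 0], [0, 0, 0], 0.2]])

```text
clock: 0.77
eef_pos: [0.4507, -0.255, 0.2464]
tool_rot: [0.975, 0.22, -0.0, -0.0]
ft_force: [-0.2, -1.5, -0.3]
grip_width: 0.017
grasp_force: 0.0
```

Request:
apply_moves(steps=[[[0.19, -0.048, 0], [0, 0, 0], 0.2], [[0.19, -0.048, 0], [0, 0, 0], 0.2], [[0.19, -0.048, 0], [0, 0, 0], 0.2], [[0.19, -0.048, 0], [0, 0, 0], 0.2], [[0.19, -0.048, 0], [0, 0, 0], 0.2], [[0.1, -0.02, 0], [0, 0, 0], 0.2], [[0, 0, 0], [0, 0, -0.038], 0.2], [[0, 0, 0], [0, 0, -0.038], 0.2]])

```text
clock: 1.43
eef_pos: [0.6179, -0.1176, 0.2449]
tool_rot: [0.941, 0.339, -0.001, -0.001]
ft_force: [-0.8, -0.4, 0.3]
grip_width: 0.0174
grasp_force: 0.0
```

Request:
apply_moves(steps=[[[0, 0, 0], [0, 0, -0.038], 0.2], [[0, 0, 0], [0, 0, -0.038], 0.2], [[0, 0, 0], [0, 0, -0.038], 0.2], [[0, 0, 0], [0, 0, -0.038], 0.2], [[0, 0, 0], [0, 0, -0.038], 0.2], [[0, 0, 0], [0, 0, -0.038], 0.2], [[0, 0, 0], [0, 0, -0.038], 0.2], [[0, 0, 0], [0, 0, -0.038], 0.2]])

```text
clock: 2.1
eef_pos: [0.6167, -0.1193, 0.2458]
tool_rot: [0.681, 0.732, -0.0, -0.001]
ft_force: [-0.3, 0.1, -0.4]
grip_width: 0.0171
grasp_force: 0.0
```

Run:
```python
from h import *
W=cal("wrist"); p,d=camera("wrist"); o=bot.get_obs(); np.save("pics/w1d.npy",d)
np.savez("pics/w1c.npz",K=W[0],d=W[1],R=W[2],t=W[3])
T=np.loadtxt("T.txt"); 
q=p[...,::-1].copy()
P=[[145,-180],[-145,-180],[145,56],[-145,56],[28,55],[-28,55]]
for a in proj("wrist",np.c_[T2W(P,T),np.full(6,.079)],W): cv2.circle(q,tuple(int(v) for v in a),3,(0,0,255),1) if abs(a).max()<2000 else 0
for a in proj("wrist",np.c_[T2W([[64,-99],[7,-29],[-54,-104]],T),np.full(3,.073)],W): cv2.circle(q,tuple(int(v) for v in a),3,(0,255,0),1)
cv2.imwrite("pics/w1.png",q); cv2.imwrite("pics/w1raw.png",p[...,::-1]); print(o["eef_pos"],o["tool_rot"])
```

```text
[ 0.61670827 -0.11935743  0.2457889 ] [ 6.79648407e-01  7.33537574e-01 -4.28214572e-04 -6.98561819e-04]
```

View pics/w1.png

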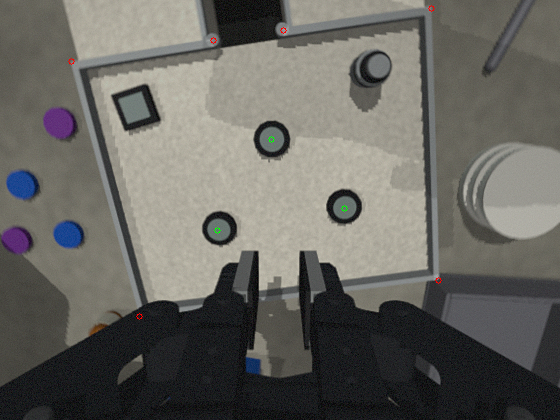

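The wrist view shows discs at (271,139), (344,207) and (218,229), matching the predicted positions, with the gate posts at (213,41) and (283,31). The fingertips are at about (252,252) and (308,252). I'll get the tip height from the depth image.

Run:
```python
from h import *
z=np.load("pics/w1c.npz"); d=np.load("pics/w1d.npy"); K,D,R,t=z["K"],z["d"],z["R"],z["t"]
ys,xs=np.mgrid[235:350,215:345]; dd=d[235:350,215:345]; m=(dd>0)
u=cv2.undistortPoints(np.c_[xs[m],ys[m]].astype(float).reshape(-1,1,2),K,D).reshape(-1,2)
P=(np.c_[u,np.ones(len(u))]*dd[m][:,None]-t)@R
a=np.radians(94.35); tx=np.array([np.cos(a),np.sin(a),0]);ty=np.array([np.sin(a),-np.cos(a),0]); o=np.array([.6167,-.1194,.2458])
Q=np.c_[(P-o)@tx,(P-o)@ty,o[2]-P[:,2]]*1000
s=Q[Q[:,2]<60]; print(len(s),np.percentile(s[:,2],[95,98,99.5,100]).round(1))
tip=s[s[:,2]>np.percentile(s[:,2],80)]
for sg in (-1,1):
    q=tip[tip[:,1]*sg>0]; print(sg,q.min(0).round(1),q.max(0).round(1))
m=(d[:200]>0); 
# deck height check
c=(P[:,2]<.075)&(P[:,2]>.05); print('deck z',np.median(P[c,2]) if c.any() else None)
o=bot.get_obs();print(o['joint_pos'],o['grip_width'])
```

```text
7730 [-14.1 -10.7  -7.7  -4.5]
-1 [-11.8 -23.5 -26.4] [11.3 -9.8 -5. ]
1 [-11.4   7.1 -26.4] [11.1 20.9 -4.5]
deck z 0.06522135330896096
[-1.91180903e-01  5.02854316e-01  4.37582429e-01  1.50716314e+00
  1.01323034e-05  1.30338614e+00] 0.01689807507898825
```

Request:
apply_moves(steps=[[[0, 0, 0.05], [0, 0, -0.022], 0.2], [[0, 0, 0.1], [0, 0, -0.022], 0.2], [[-0.02, -0.01, 0.15], [0, 0, 0], 0.2], [[0, 0, 0.15], [0, 0, 0], 0.2], [[0, 0, 0.15], [0, 0, 0], 0.2], [[0, 0, 0.1], [0, 0, 0], 0.2], [[0, 0, 0.05], [0, 0, 0], 0.2], [[0, 0, 0], [0, 0, 0], 0.2]])

```text
clock: 2.82
eef_pos: [0.6136, -0.1233, 0.0932]
tool_rot: [0.632, 0.775, -0.002, -0.003]
ft_force: [-0.3, 0.0, -0.2]
grip_width: 0.017
grasp_force: 0.0
```

Request:
apply_moves(steps=[[[0, 0, 0.01], [0, 0, 0], 0.2], [[0, 0, 0.01], [0, 0, 0], 0.2], [[0, 0, 0.01], [0, 0, 0], 0.2], [[0, 0, 0.01], [0, 0, 0], 0.2], [[0, 0, 0.005], [0, 0, 0], 0.2], [[0, 0, 0], [0, 0, 0], 0.2], [[0, 0, 0], [0, 0, 0], 0.2], [[0, 0, 0], [0, 0, 0], 0.2]])

```text
clock: 3.48
eef_pos: [0.616, -0.1238, 0.0879]
tool_rot: [0.631, 0.776, 0.0, 0.0]
ft_force: [-0.3, -0.1, 0.7]
grip_width: 0.0172
grasp_force: 0.0
```

```bash
cat > tip.py <<'E'
from h import *
K,D,R,t=cal("wrist"); p,d=camera("wrist"); o=bot.get_obs(); cv2.imwrite("pics/w2.png",p[...,::-1])
ys,xs=np.mgrid[200:350,215:345]; dd=d[200:350,215:345]; m=(dd>0)
u=cv2.undistortPoints(np.c_[xs[m],ys[m]].astype(float).reshape(-1,1,2),K,D).reshape(-1,2)
P=(np.c_[u,np.ones(len(u))]*dd[m][:,None]-t)@R
col=p[200:350,215:345][m].astype(int)
for c in (250-215,305-215):
    mm=np.zeros_like(m); 
    zz=np.full(m.shape,np.nan); zz[m]=P[:,2]
    print((zz[::5,c]*1000).round(0))
print(o["eef_pos"])
E
python3 tip.py
```

```text
[ 64.  64.  67.  65.  65.  65.  66.  65.  67.  66.  97. 103. 107. 112.
 115. 120. 124. 125. 129. 130. 130. 130. 130. 130. 130. 131. 130. 130.
 129. 131.]
[ 65.  65.  65.  66.  65.  65.  64.  64.  66.  65.  96. 102. 106. 111.
 116. 119. 123. 126. 128. 130. 130. 130. 130. 131. 130. 130. 130. 131.
 130. 130.]
[ 0.61600579 -0.12378164  0.08780766]
```

View pics/w2.png

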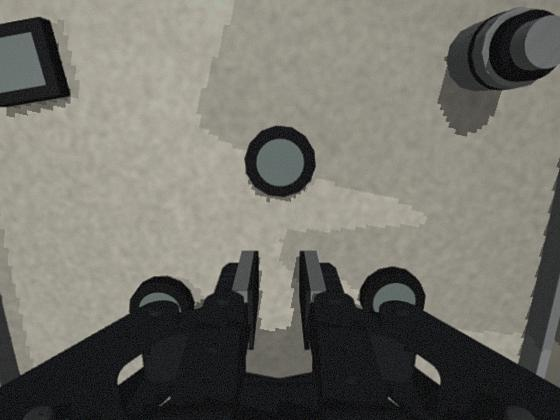

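The view shows the disc ahead at (280,161). The depth puts the tips near z 0.095, higher than expected, so I descend carefully and watch the force.

Request:
apply_moves(steps=[[[0, 0, 0.01], [0, 0, 0], 0.2], [[0, 0, 0.01], [0, 0, 0], 0.2], [[0, 0, 0.01], [0, 0, 0], 0.2], [[0, 0, 0.005], [0, 0, 0], 0.2], [[0, 0, 0], [0, 0, 0], 0.2], [[0, 0, 0], [0, 0, 0], 0.2], [[0, 0, 0], [0, 0, 0], 0.2], [[0, 0, 0], [0, 0, 0], 0.2]])

```text
clock: 4.2
eef_pos: [0.616, -0.1238, 0.0807]
tool_rot: [0.631, 0.776, 0.0, 0.0]
ft_force: [0.8, 0.5, -0.2]
grip_width: 0.0173
grasp_force: 0.0
```

Request:
apply_moves(steps=[[[0, 0, 0.01], [0, 0, 0], 0.2], [[0, 0, 0.01], [0, 0, 0], 0.2], [[0, 0, 0.005], [0, 0, 0], 0.2], [[0, 0, 0], [0, 0, 0], 0.2], [[0, 0, 0], [0, 0, 0], 0.2], [[0, 0, 0], [0, 0, 0], 0.2], [[0, 0, 0], [0, 0, 0], 0.2], [[0, 0, 0], [0, 0, 0], 0.2]])

```text
clock: 4.87
eef_pos: [0.616, -0.1238, 0.0757]
tool_rot: [0.631, 0.776, 0.0, 0.0]
ft_force: [0.7, -0.8, 1.0]
grip_width: 0.017
grasp_force: 0.0
```

```bash
python3 tip.py
```

```text
[ nan  65.  65.  66.  65.  66.  66.  66.  66.  65.  84.  91.  95.  99.
 104. 107. 111. 114. 118. 117. 118. 117. 118. 118. 118. 118. 118. 118.
 118. 118.]
[ 65.  65.  66.  64.  65.  65.  66.  65.  64.  65.  86.  90.  95. 100.
 104. 107. 111. 115. 116. 117. 117. 118. 119. 117. 118. 119. 118. 119.
 118. 118.]
[ 0.6160011  -0.12374823  0.07571103]
```

Request:
apply_moves(steps=[[[0, 0, 0.01], [0, 0, 0], 0.2], [[0, 0, 0.01], [0, 0, 0], 0.2], [[0, 0, 0.01], [0, 0, 0], 0.2], [[0, 0, 0.01], [0, 0, 0], 0.2], [[0, 0, 0.01], [0, 0, 0], 0.2], [[0, 0, 0], [0, 0, 0], 0.2], [[0, 0, 0], [0, 0, 0], 0.2], [[0, 0, 0], [0, 0, 0], 0.2]])

```text
clock: 5.58
eef_pos: [0.6159, -0.1238, 0.0656]
tool_rot: [0.631, 0.776, -0.0, -0.0]
ft_force: [0.8, 0.1, -0.1]
grip_width: 0.0174
grasp_force: 0.0
```

```bash
python3 tip.py
```

```text
[ 65.  65.  64.  64.  65.  64.  65.  65.  65.  66.  75.  80.  85.  88.
  94.  96. 101. 105. 108. 109. 108. 107. 108. 109. 107. 108. 108. 108.
 108. 107.]
[ 73.  66.  65.  65.  64.  65.  66.  65.  nan  64.  73.  80.  85.  89.
  94.  96. 100. 105. 106. 107. 107. 108. 108. 107. 107. 109. 108. 108.
 108. 107.]
[ 0.61600638 -0.12377042  0.06570327]
```

Request:
apply_moves(steps=[[[0, 0, 0.01], [0, 0, 0], 0.2], [[0, 0, 0.01], [0, 0, 0], 0.2], [[0, 0, 0.004], [0, 0, 0], 0.2], [[0, 0, 0], [0, 0, 0], 0.2], [[0, 0, 0], [0, 0, 0], 0.2], [[0, 0, 0], [0, 0, 0], 0.2], [[0, 0, 0], [0, 0, 0], 0.2], [[0, 0, 0], [0, 0, 0], 0.2]])

```text
clock: 6.3
eef_pos: [0.6159, -0.1238, 0.0608]
tool_rot: [0.631, 0.776, -0.0, -0.0]
ft_force: [0.1, 0.5, -0.8]
grip_width: 0.017
grasp_force: 0.0
```

```bash
cat > st.py <<'E'
from h import *
T=np.loadtxt("T.txt"); o=bot.get_obs(); q=o["tool_rot"]; y=2*np.degrees(np.arctan2(q[1],q[0]))
print("tcp tray",W2T(o["eef_pos"],T).round(1),"z",o["eef_pos"][2].round(4),"heading off tray y (ccw+)",round(y-np.degrees(T[2])-90,1),"t",o["clock"],o["ft_force"].round(1))
E
python3 st.py
```

```text
tcp tray [[  7.5 -70.8]] z 0.0608 heading off tray y (ccw+) -0.2 t 6.3 [ 0.1  0.5 -0.8]
```

Request:
apply_moves(steps=[[[0.04, 0, 0], [0, 0, 0], 0.2], [[0.03, 0, 0], [0, 0, 0], 0.2], [[0.03, -0.003, 0], [0, 0, 0], 0.2], [[0.03, -0.006, 0], [0, 0, 0], 0.2], [[0.04, -0.008, 0], [0, 0, 0], 0.2], [[0.04, -0.008, 0], [0, 0, 0], 0.2], [[0.04, -0.008, 0], [0, 0, 0], 0.2], [[0.03, -0.004, 0], [0, 0, 0], 0.2]])

```text
clock: 6.97
eef_pos: [0.5966, -0.0693, 0.0608]
tool_rot: [0.631, 0.776, -0.0, -0.0]
ft_force: [-0.5, -0.2, 0.9]
grip_width: 0.0172
grasp_force: 0.1
```

```bash
python3 st.py; python3 tip.py|tail -1
```

```text
tcp tray [[ -0.1 -13.5]] z 0.0608 heading off tray y (ccw+) -0.2 t 6.9667 [-0.5 -0.2  0.9]
[ 0.59634652 -0.06834541  0.06080782]
```

View pics/w2.png

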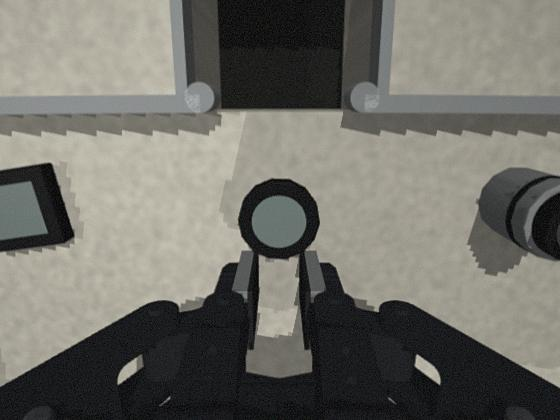

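The disc is nested between the tips at (279,219) and the gate is centred at column 283, so they are aligned. I push it through.

Request:
apply_moves(steps=[[[0.03, 0.002, 0], [0, 0, 0], 0.2], [[0.04, 0.003, 0], [0, 0, 0], 0.2], [[0.04, 0.003, 0], [0, 0, 0], 0.2], [[0.04, 0, 0], [0, 0, 0], 0.2], [[0.04, 0, 0], [0, 0, 0], 0.2], [[0.04, 0, 0], [0, 0, 0], 0.2], [[0.01, 0, 0], [0, 0, 0], 0.2], [[0, 0, 0], [0, 0, 0], 0.2]])

```text
clock: 7.68
eef_pos: [0.5889, -0.0222, 0.0608]
tool_rot: [0.631, 0.776, -0.0, -0.0]
ft_force: [0.0, 0.4, 0.1]
grip_width: 0.0169
grasp_force: 0.0
```

```bash
python3 st.py; python3 tip.py|tail -1; python3 -c "
from h import *
p=cv2.imread('pics/w2.png'); s,_=camera('scene'); s=cv2.resize(s[190:310,180:330,::-1],None,fx=2.5,fy=2.5)
p=cv2.resize(p,(400,300)); cv2.imwrite('pics/m1.png',np.hstack([p,s]))"
```

```text
tcp tray [[ 2.1 34.2]] z 0.0608 heading off tray y (ccw+) -0.1 t 7.6833 [0.  0.4 0.1]
[ 0.58896996 -0.02267952  0.06080399]
```

View pics/m1.png

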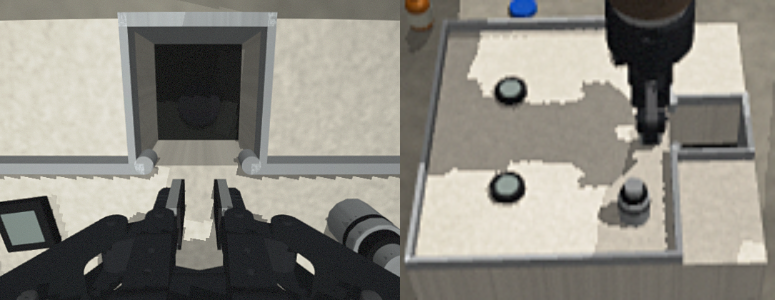

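Disc B is in the well, and the square frame and objective haven't moved. Disc A next, heading about 25°.

Request:
apply_moves(steps=[[[-0.02, 0, -0.06], [0, 0, 0], 0.2], [[-0.04, 0, -0.06], [0, 0, 0], 0.2], [[-0.15, 0.06, 0], [0, 0, 0], 0.2], [[-0.16, 0.08, 0], [0, 0, 0], 0.2], [[-0.16, 0.08, 0], [0, 0, 0], 0.2], [[-0.16, 0.08, 0], [0, 0, 0], 0.2], [[-0.13, 0.08, 0], [0, 0, 0], 0.2], [[0, 0, 0], [0, 0, -0.035], 0.2]])

```text
clock: 8.45
eef_pos: [0.6995, -0.1743, 0.0831]
tool_rot: [0.589, 0.808, -0.0, 0.001]
ft_force: [0.8, 1.3, -0.5]
grip_width: 0.017
grasp_force: 0.0
```

Request:
apply_moves(steps=[[[0, 0, 0], [0, 0, -0.035], 0.2], [[0, 0, 0], [0, 0, -0.035], 0.2], [[0, 0, 0], [0, 0, -0.035], 0.2], [[0, 0, 0], [0, 0, 0], 0.2], [[0, 0, 0], [0, 0, 0], 0.2], [[0, 0, 0], [0, 0, 0], 0.2], [[0, 0, 0], [0, 0, 0], 0.2], [[0, 0, 0], [0, 0, 0], 0.2]])

```text
clock: 9.12
eef_pos: [0.6968, -0.1682, 0.0849]
tool_rot: [0.447, 0.895, -0.0, 0.0]
ft_force: [0.2, 0.5, -0.4]
grip_width: 0.0171
grasp_force: 0.0
```

```bash
cat > disc.py <<'E'
from h import *
T=np.loadtxt("T.txt"); W=cal("wrist"); p,_=camera("wrist"); cv2.imwrite("pics/w2.png",p[...,::-1])
S,_=camera("top"); C=cal("top")
for n,I,CC,off in (("wrist",p,W,0),("top",S,C,0)):
    hsv=cv2.cvtColor(I,cv2.COLOR_RGB2HSV).astype(int); rgb=I.astype(int)
    m=((rgb[...,1]-rgb[...,0]>10)&(rgb[...,1]>70)&(abs(rgb[...,1]-rgb[...,2])<25)).astype(np.uint8)
    k,l,s,c=cv2.connectedComponentsWithStats(m)
    for i in range(1,k):
        if s[i,4]>(150 if n=="wrist" else 15):
            t=W2T(onplane(n,[c[i]],.073,CC),T)[0]
            if abs(t[0])<140 and -175<t[1]<60: print(n,c[i].round(0),s[i,4],"tray",t.round(1))
E
python3 st.py; python3 disc.py
```

```text
tcp tray [[  77.4 -131.1]] z 0.0849 heading off tray y (ccw+) 24.9 t 9.1167 [ 0.2  0.5 -0.4]
wrist [29. 63.] 199 tray [-53.4 -97.9]
wrist [24. 79.] 435 tray [ -53.6 -105.1]
wrist [285. 187.] 644 tray [  64.8 -101.1]
```

Request:
apply_moves(steps=[[[0, 0, 0.05], [0, 0, 0], 0.2], [[0, 0, 0.04], [0, 0, 0], 0.2], [[0, 0, 0.03], [0, 0, 0], 0.2], [[0, 0, 0], [0, 0, 0], 0.2], [[0.02, 0, 0], [0, 0, 0], 0.2], [[0.02, 0, 0], [0, 0, 0], 0.2], [[0.02, 0, 0], [0, 0, 0], 0.2], [[0.03, 0, 0], [0, 0, 0], 0.2]])

```text
clock: 9.88
eef_pos: [0.6861, -0.1539, 0.0607]
tool_rot: [0.447, 0.895, -0.0, 0.0]
ft_force: [1.1, -1.2, 2.2]
grip_width: 0.0171
grasp_force: 1.1
```

```bash
python3 st.py; python3 disc.py
```

```text
tcp tray [[  69.9 -114.8]] z 0.0607 heading off tray y (ccw+) 25.0 t 9.8833 [ 1.1 -1.2  2.2]
wrist [277. 214.] 729 tray [ 56.3 -90.9]
```

Request:
apply_moves(steps=[[[0.035, -0.003, 0], [0, 0, 0], 0.2], [[0.045, -0.003, 0], [0, 0, 0], 0.2], [[0.045, -0.003, 0], [0, 0, 0], 0.2], [[0.045, -0.003, 0], [0, 0, 0], 0.2], [[0.045, -0.003, 0], [0, 0, 0], 0.2], [[0.045, -0.003, 0], [0, 0, 0], 0.2], [[0.045, -0.003, 0], [0, 0, 0], 0.2], [[0.045, -0.003, 0], [0, 0, 0], 0.2]])

```text
clock: 10.65
eef_pos: [0.6394, -0.1, 0.0607]
tool_rot: [0.447, 0.895, -0.0, -0.0]
ft_force: [0.8, -0.8, 1.5]
grip_width: 0.0172
grasp_force: 0.8
```

Request:
apply_moves(steps=[[[0.045, -0.003, 0], [0, 0, 0], 0.2], [[0.045, -0.003, 0], [0, 0, 0], 0.2], [[0.045, -0.003, 0], [0, 0, 0], 0.2], [[0.045, -0.003, 0], [0, 0, 0], 0.2], [[0.04, -0.003, 0], [0, 0, 0], 0.2], [[0.02, -0.003, 0], [0, 0, 0], 0.2], [[0, 0, 0], [0, 0, 0], 0.2], [[0, 0, 0], [0, 0, 0], 0.2]])

```text
clock: 11.32
eef_pos: [0.608, -0.0642, 0.0607]
tool_rot: [0.446, 0.895, -0.0, -0.0]
ft_force: [-0.1, 0.4, 0.7]
grip_width: 0.0173
grasp_force: 0.2
```

```bash
python3 st.py; python3 disc.py
```

```text
tcp tray [[ 12.1 -10.9]] z 0.0607 heading off tray y (ccw+) 25.0 t 11.3167 [-0.1  0.4  0.7]
wrist [23. 93.] 1662 tray [-102.9   15.5]
wrist [278. 216.] 1833 tray [-0.9 12.7]
top [342. 183.] 29 tray [ -53.9 -106.8]
```

Request:
apply_moves(steps=[[[-0.04, 0, 0], [0, 0, 0], 0.2], [[-0.04, 0, 0], [0, 0, 0], 0.2], [[0, 0, 0], [0, 0, 0.035], 0.2], [[0, 0, 0], [0, 0, 0.035], 0.2], [[0, 0, 0], [0, 0, 0.035], 0.2], [[0, 0, 0], [0, 0, 0.034], 0.2], [[0, -0.095, 0], [0, 0, 0], 0.2], [[0, 0, 0], [0, 0, 0], 0.2]])

```text
clock: 12.08
eef_pos: [0.5985, -0.0828, 0.0608]
tool_rot: [0.63, 0.776, -0.0, -0.0]
ft_force: [-1.0, 0.1, -0.2]
grip_width: 0.0172
grasp_force: 0.0
```

```bash
python3 st.py; python3 disc.py
```

```text
tcp tray [[ -1.1 -27.2]] z 0.0608 heading off tray y (ccw+) -0.1 t 12.0833 [-1.   0.1 -0.2]
wrist [ 18. 174.] 734 tray [-101.4   15.5]
wrist [284. 185.] 1406 tray [-0.5 11.2]
```

Request:
apply_moves(steps=[[[0.03, 0.002, 0], [0, 0, 0], 0.2], [[0.03, 0.002, 0], [0, 0, 0], 0.2], [[0.03, 0.002, 0], [0, 0, 0], 0.2], [[0.04, 0.002, 0], [0, 0, 0], 0.2], [[0.04, 0, 0], [0, 0, 0], 0.2], [[0.04, 0, 0], [0, 0, 0], 0.2], [[0.04, 0, 0], [0, 0, 0], 0.2], [[0.04, 0, 0], [0, 0, 0], 0.2]])

```text
clock: 12.85
eef_pos: [0.5887, -0.0231, 0.0608]
tool_rot: [0.63, 0.777, -0.0, -0.0]
ft_force: [-0.7, 0.4, 0.5]
grip_width: 0.0173
grasp_force: 0.2
```

Request:
apply_moves(steps=[[[0.02, 0, 0], [0, 0, 0], 0.2], [[0, 0, 0], [0, 0, 0], 0.2], [[0, 0, 0], [0, 0, 0], 0.2], [[0, 0, 0], [0, 0, 0], 0.2], [[0, 0, 0], [0, 0, 0], 0.2], [[0, 0, 0], [0, 0, 0], 0.2], [[0, 0, 0], [0, 0, 0], 0.2], [[0, 0, 0], [0, 0, 0], 0.2]])

```text
clock: 13.52
eef_pos: [0.5882, -0.0206, 0.0608]
tool_rot: [0.63, 0.777, -0.0, -0.0]
ft_force: [-0.6, -0.4, 1.1]
grip_width: 0.0171
grasp_force: 0.0
```

```bash
python3 st.py; python3 disc.py; cp pics/w2.png pics/w5.png
```

```text
tcp tray [[ 1.7 35.9]] z 0.0608 heading off tray y (ccw+) -0.1 t 13.5167 [-0.6 -0.4  1.1]
wrist [ 33. 322.] 1922 tray [-104.6   14.5]
top [340. 183.] 57 tray [ -52.4 -103. ]
```

View pics/w5.png

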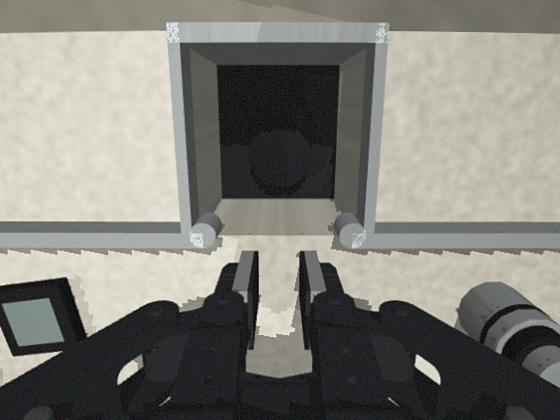

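Both discs are down in the well, and the frame and objective are untouched. Now disc C.

Request:
apply_moves(steps=[[[-0.02, 0, -0.06], [0, 0, 0], 0.2], [[-0.04, 0, -0.06], [0, 0, 0], 0.2], [[-0.16, -0.05, 0], [0, 0, 0], 0.2], [[-0.17, -0.07, 0], [0, 0, 0], 0.2], [[-0.17, -0.08, 0], [0, 0, 0], 0.2], [[-0.17, -0.08, 0], [0, 0, 0], 0.2], [[-0.12, -0.065, 0], [0, 0, 0], 0.2], [[0, 0, 0], [0, 0, 0.033], 0.2]])

```text
clock: 14.28
eef_pos: [0.5542, -0.2063, 0.0849]
tool_rot: [0.672, 0.74, -0.001, 0.001]
ft_force: [-0.0, 0.8, 1.3]
grip_width: 0.0172
grasp_force: 0.0
```

Request:
apply_moves(steps=[[[0, 0, 0], [0, 0, 0.034], 0.2], [[0, 0, 0], [0, 0, 0.033], 0.2], [[0, 0, 0], [0, 0, 0.033], 0.2], [[0, 0, 0], [0, 0, 0], 0.2], [[0, 0, 0], [0, 0, 0], 0.2], [[0, 0, 0], [0, 0, 0], 0.2], [[0, 0, 0], [0, 0, 0], 0.2], [[0, 0, 0], [0, 0, 0], 0.2]])

```text
clock: 14.95
eef_pos: [0.5558, -0.2007, 0.0848]
tool_rot: [0.777, 0.63, -0.0, -0.0]
ft_force: [-0.1, -0.4, -0.4]
grip_width: 0.0171
grasp_force: 0.0
```

```bash
python3 st.py; python3 disc.py
```

```text
tcp tray [[ -67.3 -133.6]] z 0.0848 heading off tray y (ccw+) -23.9 t 14.95 [-0.1 -0.4 -0.4]
wrist [282. 185.] 617 tray [ -53.6 -104.5]
top [340. 182.] 54 tray [ -52.1 -102.5]
top [295. 212.] 36 tray [-100.7   12.2]
```

Request:
apply_moves(steps=[[[0, 0, 0.05], [0, 0, 0], 0.2], [[0, 0, 0.04], [0, 0, 0], 0.2], [[0, 0, 0.03], [0, 0, 0], 0.2], [[0, 0, 0], [0, 0, 0], 0.2], [[0.02, 0, 0], [0, 0, 0], 0.2], [[0.02, 0, 0], [0, 0, 0], 0.2], [[0.02, 0, 0], [0, 0, 0], 0.2], [[0.03, 0, 0], [0, 0, 0], 0.2]])

```text
clock: 15.72
eef_pos: [0.5596, -0.1833, 0.0606]
tool_rot: [0.777, 0.629, -0.0, 0.0]
ft_force: [0.3, -1.3, 2.8]
grip_width: 0.0173
grasp_force: 1.3
```

Request:
apply_moves(steps=[[[0.035, 0.001, 0], [0, 0, 0], 0.2], [[0.045, 0.001, 0], [0, 0, 0], 0.2], [[0.045, 0.001, 0], [0, 0, 0], 0.2], [[0.045, 0.001, 0], [0, 0, 0], 0.2], [[0.045, 0.001, 0], [0, 0, 0], 0.2], [[0.045, 0.001, 0], [0, 0, 0], 0.2], [[0.045, 0.001, 0], [0, 0, 0], 0.2], [[0.045, 0.001, 0], [0, 0, 0], 0.2]])

```text
clock: 16.38
eef_pos: [0.5758, -0.1139, 0.0607]
tool_rot: [0.777, 0.629, -0.0, -0.0]
ft_force: [-0.3, -0.9, 0.6]
grip_width: 0.0174
grasp_force: 0.6
```

```bash
python3 st.py; python3 disc.py
```

```text
tcp tray [[-29.8 -52.8]] z 0.0607 heading off tray y (ccw+) -24.0 t 16.3833 [-0.3 -0.9  0.6]
wrist [280. 223.] 1204 tray [-21.2 -32. ]
wrist [ 32. 212.] 220 tray [-107.5   11.2]
```

Request:
apply_moves(steps=[[[0.04, 0, 0], [0, 0, 0], 0.2], [[0.045, 0, 0], [0, 0, 0], 0.2], [[0.045, 0.002, 0], [0, 0, 0], 0.2], [[0.045, 0, 0], [0, 0, 0], 0.2], [[0.04, 0, 0], [0, 0, 0], 0.2], [[0.02, 0, 0], [0, 0, 0], 0.2], [[0, 0, 0], [0, 0, 0], 0.2], [[0, 0, 0], [0, 0, 0], 0.2]])

```text
clock: 17.15
eef_pos: [0.5858, -0.0689, 0.0607]
tool_rot: [0.777, 0.629, -0.0, -0.0]
ft_force: [-0.6, -0.1, -0.6]
grip_width: 0.017
grasp_force: 0.0
```

Request:
apply_moves(steps=[[[-0.04, 0, 0], [0, 0, 0], 0.2], [[-0.04, 0, 0], [0, 0, 0], 0.2], [[0, 0, 0], [0, 0, -0.033], 0.2], [[0, 0, 0], [0, 0, -0.034], 0.2], [[0, 0, 0], [0, 0, -0.033], 0.2], [[0, 0, 0], [0, 0, -0.033], 0.2], [[0, 0.08, 0], [0, 0, 0], 0.2], [[0, 0, 0], [0, 0, 0], 0.2]])

```text
clock: 17.82
eef_pos: [0.6, -0.0828, 0.0613]
tool_rot: [0.63, 0.776, 0.001, 0.001]
ft_force: [1.1, -0.2, 0.4]
grip_width: 0.0171
grasp_force: 0.0
```

```bash
python3 st.py; python3 disc.py
```

```text
tcp tray [[  0.4 -27.4]] z 0.0613 heading off tray y (ccw+) -0.1 t 17.8167 [ 1.1 -0.2  0.4]
wrist [ 19. 167.] 216 tray [-98.9  17.8]
wrist [278. 182.] 1377 tray [-1.3 11.7]
wrist [ 16. 185.] 380 tray [-101.4   10.8]
```

Request:
apply_moves(steps=[[[0.03, -0.002, 0], [0, 0, 0], 0.2], [[0.03, -0.002, 0], [0, 0, 0], 0.2], [[0.03, 0.002, 0], [0, 0, 0], 0.2], [[0.04, 0.002, 0], [0, 0, 0], 0.2], [[0.04, 0, 0], [0, 0, 0], 0.2], [[0.04, 0, 0], [0, 0, 0], 0.2], [[0.04, 0, 0], [0, 0, 0], 0.2], [[0.04, 0, 0], [0, 0, 0], 0.2]])

```text
clock: 18.58
eef_pos: [0.5859, -0.0237, 0.0609]
tool_rot: [0.63, 0.777, -0.0, 0.0]
ft_force: [-0.7, 0.2, 0.6]
grip_width: 0.0172
grasp_force: 0.1
```

Request:
apply_moves(steps=[[[0.02, 0, 0], [0, 0, 0], 0.2], [[0, 0, 0], [0, 0, 0], 0.2], [[0, 0, 0], [0, 0, 0], 0.2], [[-0.04, 0, -0.02], [0, 0, 0], 0.2], [[-0.1, 0, -0.1], [0, 0, 0], 0.2], [[-0.05, 0, -0.18], [0, 0, 0], 0.2], [[0, 0, -0.18], [0, 0, 0], 0.2], [[0, 0, -0.1], [0, 0, 0], 0.2]])

```text
clock: 19.25
eef_pos: [0.5951, -0.0604, 0.1814]
tool_rot: [0.631, 0.776, 0.001, 0.003]
ft_force: [0.4, -0.6, 0.2]
grip_width: 0.0171
grasp_force: 0.0
```

Request:
apply_moves(steps=[[[0, 0, -0.1], [0, 0, 0], 0.2], [[0, 0, 0], [0, 0, 0], 0.2], [[0, 0, 0], [0, 0, 0], 0.2], [[0, 0, 0], [0, 0, 0], 0.2], [[0, 0, 0], [0, 0, 0], 0.2], [[0, 0, 0], [0, 0, 0], 0.2], [[0, 0, 0], [0, 0, 0], 0.2], [[0, 0, 0], [0, 0, 0], 0.2]])

```text
clock: 19.92
eef_pos: [0.5928, -0.058, 0.1958]
tool_rot: [0.63, 0.777, -0.0, -0.001]
ft_force: [0.1, -0.1, 0.1]
grip_width: 0.0169
grasp_force: 0.0
```

```bash
python3 st.py; python3 disc.py; python3 -c "
from h import *
p=cv2.imread('pics/w2.png'); s,_=camera('scene'); s=cv2.resize(s[190:310,180:330,::-1],None,fx=2.5,fy=2.5)
p=cv2.resize(np.clip(p.astype(float)*1.6,0,255).astype(np.uint8),(400,300)); cv2.imwrite('pics/m2.png',np.hstack([p,s]))"
```

```text
tcp tray [[-1.5 -1.7]] z 0.1958 heading off tray y (ccw+) -0.0 t 19.9167 [ 0.1 -0.1  0.1]
wrist [143. 174.] 361 tray [-104.8   15. ]
```

View pics/m2.png

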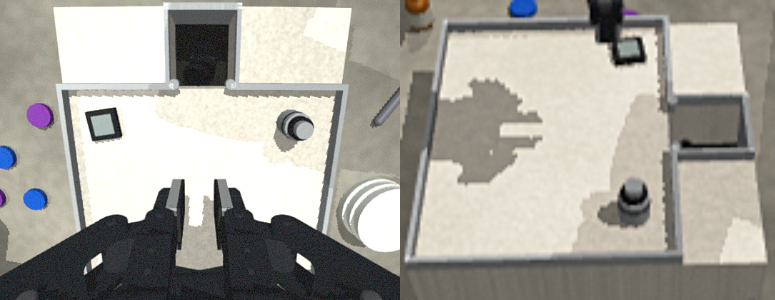

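The deck is clear of discs and all three are in the well, at about (205,65) in the left half. The frame and objective are still in place and the arm is clear, so I hand it in.

```bash
python3 -c "
from workcell import bot
print(bot.job_done())"
```

```text
the job is handed in; nothing more can be done
None
```

All three discs were slid through the gate and dropped into the slot, with the objective, the square frame and the things round the tray left where they were, and the job is handed in at about 20 s of the 72 s allowed; no verdict came back.

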